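# Make up the returns crate: stubbies in, odd bottles out

## Task

The red six-slot crate goes back to the shop with short stubby beer bottles only: take the PET bottle out of it and stand it upright in the low cardboard tray together with the tall long-neck beer bottle, and stand the two loose stubbies in the crate so that all six slots hold one. Leave the four stubbies already in the crate in their slots. Set each bottle down gently, right on the floor of its place: keep all of them upright, and do not drop one or knock one over.

Things in the scene. Friction and masses are not known exactly. Their poses are not given: they have to be found in the camera images.
- crate: Fixed red plastic crate, left or right, 247 mm (x) by 166 mm (y), 110 high. Six 77 mm square slots, centres x -81, 0, 81 and y -40.5, 40.5 mm; slot floor 4 mm up, walls and dividers 4 thick (4 mm rim lip outside), divider tops 88 mm up. Four slots hold stubbies, one the PET bottle, one is free but for a paper-thin mat that stays; which is which varies. Origin: centre of the underside, z up.
- tray: Low open cardboard tray, 196 mm along its x, 106 mm along its y, 45 mm high, walls and floor 3 mm thick, undivided and empty, fixed to the bench, on the other side from the crate. Room for two bottles side by side along x. Origin: centre of the underside, z up.
- pet_bottle: Green see-through PET bottle, empty, 58 mm in diameter, 190 mm tall, about 0.035 kg: shoulder from 120 to 158 mm, white screw cap of 30 mm diameter from 171 to 190 mm (grip it there; the neck just below is 27 mm). Stands in a slot of the crate at the start. Origin: centre of the underside, z up to the cap.
- longneck: Tall long-neck brown glass beer bottle, 56 mm in diameter, 200 mm tall, about 0.18 kg: straight body to 98 mm, long sloping shoulder, straight 27 mm neck from 152 mm to the open mouth at 200 mm (grip it there). Stands loose on the bench between crate and tray. Origin: centre of the underside, z up to the mouth.
- stubby_a: Short brown glass stubby beer bottle, 61 mm in diameter, 150 mm tall, about 0.17 kg: straight body to 84 mm, round shoulder, straight 27 mm neck from 116 mm to the open mouth at 150 mm (grip it there). Origin: centre of the underside; z up to the mouth. Stands loose on the bench at the start.
- stubby_b: Short brown glass stubby beer bottle, 61 mm in diameter, 150 mm tall, about 0.17 kg: straight body to 84 mm, round shoulder, straight 27 mm neck from 116 mm to the open mouth at 150 mm (grip it there). Origin: centre of the underside; z up to the mouth. Stands loose on the bench at the start.
- stubby_c: Short brown glass stubby beer bottle, 61 mm in diameter, 150 mm tall, about 0.17 kg: straight body to 84 mm, round shoulder, straight 27 mm neck from 116 mm to the open mouth at 150 mm (grip it there). Origin: centre of the underside; z up to the mouth. Stands in a slot of the crate at the start, where it belongs.
- stubby_d: Short brown glass stubby beer bottle, 61 mm in diameter, 150 mm tall, about 0.17 kg: straight body to 84 mm, round shoulder, straight 27 mm neck from 116 mm to the open mouth at 150 mm (grip it there). Origin: centre of the underside; z up to the mouth. Stands in a slot of the crate at the start, where it belongs.
- stubby_e: Short brown glass stubby beer bottle, 61 mm in diameter, 150 mm tall, about 0.17 kg: straight body to 84 mm, round shoulder, straight 27 mm neck from 116 mm to the open mouth at 150 mm (grip it there). Origin: centre of the underside; z up to the mouth. Stands in a slot of the crate at the start, where it belongs.
- stubby_f: Short brown glass stubby beer bottle, 61 mm in diameter, 150 mm tall, about 0.17 kg: straight body to 84 mm, round shoulder, straight 27 mm neck from 116 mm to the open mouth at 150 mm (grip it there). Origin: centre of the underside; z up to the mouth. Stands in a slot of the crate at the start, where it belongs.
Not all that is in view belongs to the job. There is more than one size of the pet_bottle; the one meant has the size given above.

How it is judged:
At the end, for the whole second after the job is handed in: All six stubbies stand upright (within 0.1 rad) on the floor of the crate (underside under 10 mm above the crate's), long-neck and PET bottle stand upright (within 0.1 rad) on the floor of the tray inside its walls; all bottles at rest and released (x of stubby_a in the frame of crate between -0.098 and 0.098 m and y of stubby_a in the frame of crate between -0.058 and 0.058 m and z of stubby_a in the frame of crate between -0.001 and 0.01 m and angle between each of stubby_a, stubby_b, stubby_c, stubby_d, stubby_e, stubby_f, longneck, pet_bottle's own z axis and vertical below 0.1 rad and linear speed of each of stubby_a, stubby_b, stubby_c, stubby_d, stubby_e, stubby_f, longneck, pet_bottle below 0.02 m/s and angular speed of each of stubby_a, stubby_b, stubby_c, stubby_d, stubby_e, stubby_f, longneck, pet_bottle below 0.2 rad/s and contact force between the fingers and stubby_a below 0.1 N and x of stubby_b in the frame of crate between -0.098 and 0.098 m and y of stubby_b in the frame of crate between -0.058 and 0.058 m and z of stubby_b in the frame of crate between -0.001 and 0.01 m and contact force between the fingers and stubby_b below 0.1 N and x of stubby_c in the frame of crate between -0.098 and 0.098 m and y of stubby_c in the frame of crate between -0.058 and 0.058 m and z of stubby_c in the frame of crate between -0.001 and 0.01 m and contact force between the fingers and stubby_c below 0.1 N and x of stubby_d in the frame of crate between -0.098 and 0.098 m and y of stubby_d in the frame of crate between -0.058 and 0.058 m and z of stubby_d in the frame of crate between -0.001 and 0.01 m and contact force between the fingers and stubby_d below 0.1 N and x of stubby_e in the frame of crate between -0.098 and 0.098 m and y of stubby_e in the frame of crate between -0.058 and 0.058 m and z of stubby_e in the frame of crate between -0.001 and 0.01 m and contact force between the fingers and stubby_e below 0.1 N and x of stubby_f in the frame of crate between -0.098 and 0.098 m and y of stubby_f in the frame of crate between -0.058 and 0.058 m and z of stubby_f in the frame of crate between -0.001 and 0.01 m and contact force between the fingers and stubby_f below 0.1 N and x of longneck in the frame of tray between -0.075 and 0.075 m and y of longneck in the frame of tray between -0.03 and 0.03 m and z of longneck in the frame of tray between -0.002 and 0.009 m and contact force between the fingers and longneck below 0.1 N and x of pet_bottle in the frame of tray between -0.075 and 0.075 m and y of pet_bottle in the frame of tray between -0.03 and 0.03 m and z of pet_bottle in the frame of tray between -0.002 and 0.009 m and contact force between the fingers and pet_bottle below 0.1 N); the robot touches nothing.
It fails at once if a bottle is dropped: it moves at over 0.7 m/s while not held (a fall of about 25 mm) ((linear speed of stubby_a above 0.7 m/s and contact force between the fingers and stubby_a below 0.2 N) or (linear speed of stubby_b above 0.7 m/s and contact force between the fingers and stubby_b below 0.2 N) or (linear speed of stubby_c above 0.7 m/s and contact force between the fingers and stubby_c below 0.2 N) or (linear speed of stubby_d above 0.7 m/s and contact force between the fingers and stubby_d below 0.2 N) or (linear speed of stubby_e above 0.7 m/s and contact force between the fingers and stubby_e below 0.2 N) or (linear speed of stubby_f above 0.7 m/s and contact force between the fingers and stubby_f below 0.2 N) or (linear speed of longneck above 0.7 m/s and contact force between the fingers and longneck below 0.2 N) or (linear speed of pet_bottle above 0.7 m/s and contact force between the fingers and pet_bottle below 0.2 N)).
It fails at once if a bottle is knocked over or laid down (tilted by more than 0.8 rad) (angle between any of stubby_a, stubby_b, stubby_c, stubby_d, stubby_e, stubby_f, longneck, pet_bottle's own z axis and vertical above 0.8 rad).
It fails at once if a stubby that already stood in the crate is lifted out (raised more than 50 mm) (z of any of stubby_c, stubby_d, stubby_e, stubby_f in the frame of crate above 0.054 m).
It also fails if it takes over 102 s, if anything falls off the work surface, if the arm or the gripper's body presses on something with over 40 N, if the wrist force passes 120 N, or if a joint passes its speed limit or range.

## Robot

A 6-joint arm with a two-finger parallel gripper is mounted at the origin on the work surface. World frame = base frame: x ahead of the robot, y to its left, z up, the work surface at z = 0. Lengths are in m, angles in rad, forces in N, time in s.
With the tool pointing down it reaches from about 0.35 to 0.875 m from the base axis. Payload 4.2 kg.
Tool frame: the origin (TCP) lies on the mounting face of the last link; the fingertips stand r.nose_length ahead of it and the grasp point (between the pads) lies 155 mm ahead of it (r.nose_length is the distance from the TCP to the fingertips, in m); y points along the fingers, z is the direction in which the jaws open and shut, and the axes are right-handed (so a half turn about y gives the same grasp; the last joint's range is limited). The gripper opens to 85 mm and grips with 20 to 120 N. Pads are 22 mm wide; open, the fingers measure 114 mm over their backs; the gripper's body (76 mm by 85 mm) begins 54 mm behind the grasp point. The pads swing forward as they close: fully open they stand 13 mm farther back than shut.
Start: joints at [-0.937, 0.385, 0.008, 0, -1.194, -0.259], TCP at [0.229, -0.582, 0.405] pointing down, gripper open.
Joint ranges: [-3.14, 3.14], [-1.21, 2.06], [-1.07, 1.41], [-3.16, 2.05], [-2.99, -0.16], [-3.1, 3.1]. Speed limits (rad/s): [2.79, 2.79, 3.14, 3.14, 3.14, 3.14].

## Interface

Orientations are given as a unit quaternion [x, y, z, w].
In Python, from rig import r, vision gives the robot as it stands.
- The arm moves only by the tool jog_arm, never from a script. Its argument "commands" is a list of rows, each a list of 5 numbers: the shift along the tool's x, y, z in cm, then the turn about the tool's y in rad, then the finger opening in cm, from 0 to 8.54. A call has 1 to 8 rows; each row shifts and turns the commanded pose from where the row before left it, along the tool's axes as they then stand; what a row does not reach is not made up. A row lasts 1/8 s, in which the tool goes at most 62.5 mm and 10.7 degrees, less where a joint would pass 70% of its speed; a pose out of reach is approached as far as the arm can. A call with a gripper value outside its range is refused whole. The fingers move at their own pace and stop on an object; the grip force is fixed at half the most. Time passes only in rows, so rows that do not move let the fingers close. It gives the time, the measured TCP pose, the force and the opening at its end, in the units of the state.
- r.observe(): the state, without advancing time (a new reading comes with each control period).
- vision.camera(name): name is "side" or "top"; returns a dict with "img" (420x560x3 uint8, blue, green, red), "depth" (420x560 float32, m along the optical axis (not along the pixel's ray), 0 where there is no reading), "vfov" (degrees; the focal length in pixels is half the picture's height over the tangent of half this angle, whatever the lens; pixels are square), "cx", "cy" (the principal point, pixels), "dist" ([k1, k2, p1, p2, k3] as OpenCV has them; the pictures are not rectified), "view" (4x4, takes a point from world to camera coordinates). Camera axes: x right, y down, z forward; pixel columns grow to the right and rows downward; lengths in m; the calibration is good to about 2 mm. A picture is of the moment at which its call begins.
- r.close_job(): hands the job in, once; it reports no verdict.
The state is a dict: "clock": time; "qpos": joint angles; "joint_vel": joint speeds; "joint_torque": joint torques, N m; "eef_pos": TCP position; "tcp_rot": TCP orientation; "ft_force": force on the tool from outside, world axes, zero at the start; "ft_torque": the same for the moment, N m; "finger_gap": finger opening in m.
Only numpy, scipy, OpenCV 4.12 (cv2) and the standard library are available. Lean on these libraries where they do the work, as an engineer would, in place of code of your own. Each camera call takes 0.05 s, during which the arm holds its last target. There are 200 camera calls.

## Working session

There is one attempt and no reset: what is moved stays moved. The work goes in short steps, Python scripts to look and compute and a tool call to move; the robot and the scene stay as the last step left them, time stands still between calls to the robot, and variables do not carry over. Pictures are saved under pics/ and viewed, about 12 in all and at most 16, crops included, and the job is handed in when it is done.

Besides the shell and the picture viewer there is one more tool, called after "Call:" as name(argument=value, ...) on one line, values as JSON. jog_arm: Moves the arm, as the interface text tells. Its arguments: {"type":"object","properties":{"commands":{"type":"array"}},"required":["commands"]}

```bash
ls; mkdir -p pics
cat > h.py <<'E'
import numpy as np, cv2
from rig import r, vision
def cam(n):
    c=vision.camera(n); h=c["img"].shape[0]
    f=h/2/np.tan(np.radians(c["vfov"])/2)
    c["K"]=np.array([[f,0,c["cx"]],[0,f,c["cy"]],[0,0,1]]); c["D"]=np.array(c["dist"],float); c["view"]=np.array(c["view"]); return c
def cloud(c):
    h,w=c["depth"].shape
    u,v=np.meshgrid(np.arange(w),np.arange(h))
    p=cv2.undistortPoints(np.stack([u,v],-1).reshape(-1,1,2).astype(np.float32),c["K"],c["D"]).reshape(h,w,2)
    z=c["depth"]; P=np.stack([p[...,0]*z,p[...,1]*z,z],-1)
    R=c["view"][:3,:3];t=c["view"][:3,3]
    W=(P-t)@R; W[z==0]=np.nan; return W
def proj(c,X):
    rv=cv2.Rodrigues(c["view"][:3,:3])[0]
    return cv2.projectPoints(np.array(X,float).reshape(-1,1,3),rv,c["view"][:3,3],c["K"],c["D"])[0].reshape(-1,2)
E
python3 - <<'E'
from h import *
for n in("top","side"):
    c=cam(n); cv2.imwrite(f"pics/{n}0.png",c["img"]); np.savez(f"{n}0.npz",img=c["img"],depth=c["depth"],W=cloud(c))
    V=c["view"]; print(n,c["vfov"],c["cx"],c["cy"],c["dist"],(-V[:3,:3].T@V[:3,3]).round(3),V[:3,:3].round(3).tolist())
s=r.observe();print(s, r.nose_length)
E
```

```text
pics
top 49.34228486404443 283.550257334141 208.94110950211595 [-0.15393823  0.          0.          0.          0.        ] [0.338 0.021 1.094] [[0.019, -1.0, -0.023], [-0.98, -0.014, -0.197], [0.196, 0.026, -0.98]]
side 55.307071734339566 275.8470731510264 208.9941668224746 [-0.07071064  0.          0.          0.          0.        ] [0.273 0.896 0.745] [[-0.948, -0.317, -0.001], [-0.191, 0.572, -0.798], [0.254, -0.756, -0.603]]
{'clock': 0.1, 'qpos': array([-9.37401050e-01,  3.85480195e-01,  6.76958334e-03, -4.03085869e-04,
       -1.19401849e+00, -2.58614148e-01]), 'joint_vel': array([-0.0001086 , -0.00168446,  0.00066471,  0.00188297, -0.00091714,
       -0.0007533 ]), 'joint_torque': array([-7.41976110e-04, -3.93319237e+01,  1.88928348e+01,  4.19801250e+00,
       -2.60535766e-03, -3.87421210e-06]), 'eef_pos': array([ 0.22876487, -0.58143581,  0.40373783]), 'tcp_rot': array([-0.69406378, -0.13150404,  0.13185456,  0.69541105]), 'ft_force': array([0.95604454, 0.09430149, 0.22101511]), 'ft_torque': array([0.0497259 , 0.01772871, 0.01584484]), 'finger_gap': 0.08536146461371674} 0.1734
```

View pics/top0.png

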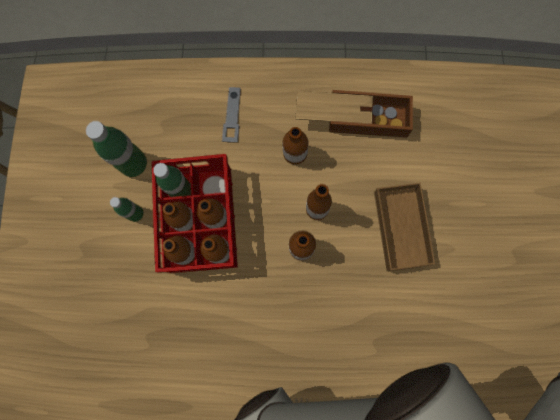

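View pics/side0.png

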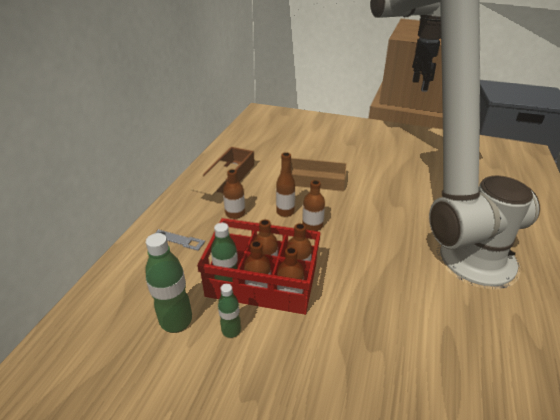

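The top view shows the red crate at px (195,213), with the PET bottle at (170,178) and the free slot with its mat at (214,187). The tray is at (405,228). The loose brown bottles are at (295,145), (318,200) (the tall neck in the side view at (286,165)) and (302,245).

PET candidates are the large one outside the crate at (115,150), the small one outside at (127,208), and the mid-size one in the slot at (170,178). The last fits by place, and I'll check its cap height and diameter next.

```bash
cat > meas.py <<'E'
from h import *
from scipy.optimize import least_squares
from scipy.ndimage import label
def circ(P,rad):
    c0=P.mean(0)
    f=lambda c: np.hypot(*(P-c).T)-rad
    s=least_squares(f,c0,loss="soft_l1",f_scale=.002); return s.x, np.abs(s.fun).mean()
E
python3 - <<'E'
from meas import *
T=np.load("top0.npz");S=np.load("side0.npz")
def near(W,xy,rad,z0,z1):
    P=W.reshape(-1,3); return P[(np.hypot(P[:,0]-xy[0],P[:,1]-xy[1])<rad)&(P[:,2]>z0)&(P[:,2]<z1)]
for n,D in(("top",T),("side",S)):
    W=D["W"]
    px={"top":dict(pet=(162,171),big=(96,130),small=(116,202),A=(295,131),L=(321,189),B=(302,239),c1=(168,208),c2=(205,206),c3=(168,244),c4=(208,240)),
     "side":dict(pet=(222,231),big=(157,245),small=(227,290),A=(232,174),L=(286,158),B=(316,187),c1=(256,247),c2=(265,228),c3=(291,257),c4=(300,232))}[n]
    for k,(u,v) in px.items():
        w=W[v-4:v+5,u-4:u+5].reshape(-1,3); w=w[np.isfinite(w[:,2])]
        if not len(w): print(n,k,'none');continue
        zt=np.percentile(w[:,2],95); m=w[w[:,2]>zt-.012].mean(0)
        Q=near(W,m[:2],.03,zt-.03,zt+.01); zq=np.percentile(Q[:,2],97)
        Q=Q[Q[:,2]>zq-.03]
        c,e=circ(Q[:,:2],.015 if k=='pet' else .0135)
        print(n,k,len(Q),'ztop',zq.round(4),'mean',Q.mean(0).round(4),'circ',c.round(4),e.round(4))
    red=(D["img"][...,2]>90)&(D["img"][...,1]<50)&(D["img"][...,0]<50)
    P=W[red]; P=P[np.isfinite(P[:,2])&(P[:,2]>.1)&(P[:,2]<.12)]
    print(n,'crate',len(P),np.median(P[:,2]),cv2.minAreaRect(P[:,:2].astype(np.float32)*1000))
    P=W.reshape(-1,3);P=P[(P[:,0]>.25)&(P[:,0]<.52)&(P[:,1]<-.13)&(P[:,1]>-.42)&(P[:,2]>.035)&(P[:,2]<.055)]
    print(n,'tray',len(P),np.median(P[:,2]),cv2.minAreaRect(P[:,:2].astype(np.float32)*1000))
    for nm,(u,v) in (dict(mat=(214,185),trayfloor=(405,228)) if n=="top" else {}).items():
        print(nm,np.nanmedian(W[v-3:v+4,u-3:u+4].reshape(-1,3),0).round(4))
for (n,a) in(("top",(80,100,320,290)),("side",(130,130,360,350))):
    im=cv2.imread(f"pics/{n}0.png")[a[1]:a[3],a[0]:a[2]]; cv2.imwrite(f"pics/{n}c.png",cv2.resize(im,None,fx=2.6,fy=2.6,interpolation=2))
E
```

```text
top pet 217 ztop 0.1963 mean [0.5965 0.3016 0.1885] circ [0.5992 0.3054] 0.0037
top big 370 ztop 0.2493 mean [0.665  0.4309 0.2417] circ [0.6656 0.4316] 0.0036
top small 141 ztop 0.144 mean [0.5383 0.4157 0.1337] circ [0.5424 0.4218] 0.0036
top A 161 ztop 0.1529 mean [0.696  0.0242 0.1462] circ [0.6993 0.0242] 0.0033
top L 176 ztop 0.2028 mean [ 0.5565 -0.0307  0.1974] circ [ 0.5589 -0.0311] 0.0035
top B 153 ztop 0.1525 mean [0.4622 0.0056 0.1481] circ [0.4636 0.0053] 0.0039
top c1 166 ztop 0.1576 mean [0.523  0.2891 0.1501] circ [0.5258 0.2917] 0.0034
top c2 156 ztop 0.1565 mean [0.5315 0.2127 0.1507] circ [0.5334 0.2159] 0.0036
top c3 168 ztop 0.1565 mean [0.4448 0.2841 0.1503] circ [0.4459 0.287 ] 0.0035
top c4 154 ztop 0.1571 mean [0.4493 0.2004 0.1514] circ [0.4505 0.2034] 0.0038
top crate 1088 0.10958239430046826 ((526.666015625, 253.3614501953125), (254.93846130371094, 173.21444702148438), 6.197707653045654)
top tray 259 0.04336187325874195 ((471.24725341796875, -243.04025268554688), (111.23118591308594, 108.92610168457031), 7.553870677947998)
mat [0.6146 0.2233 0.0041]
trayfl
[... 412 characters left out ...]
[ 0.5568 -0.0329] 0.002
side B 125 ztop 0.151 mean [0.4595 0.0117 0.1399] circ [0.4613 0.0043] 0.0022
side c1 187 ztop 0.1564 mean [0.5217 0.295  0.1466] circ [0.524  0.2888] 0.0023
side c2 164 ztop 0.1564 mean [0.5296 0.2184 0.1464] circ [0.5317 0.2116] 0.0023
side c3 188 ztop 0.1562 mean [0.4434 0.2906 0.1467] circ [0.4454 0.2841] 0.0024
side c4 167 ztop 0.1565 mean [0.4476 0.2063 0.1466] circ [0.4496 0.1994] 0.0024
side crate 1163 0.10912840014088808 ((521.5261840820312, 282.58795166015625), (252.22755432128906, 240.85653686523438), 6.302355766296387)
side tray 198 0.040924201823049844 ((469.9598388671875, -244.40628051757812), (111.21451568603516, 115.92228698730469), 6.8521342277526855)
```

View pics/topc.png

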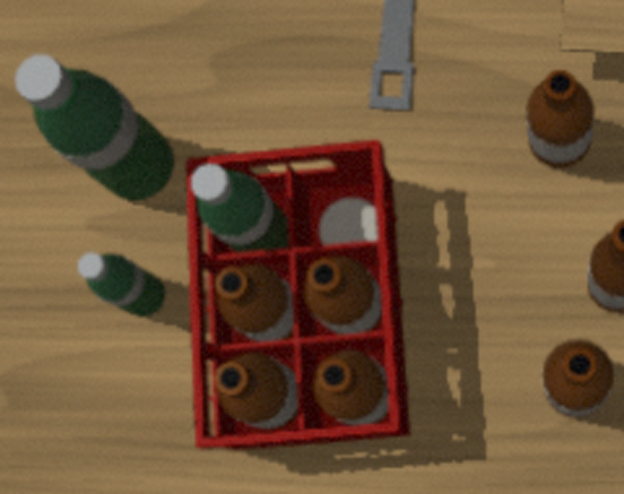

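The PET in the slot tops out at 0.194–0.196 m, which matches floor 4 mm + 190 mm. The outside ones top out at 0.249 m (px 96,130) and 0.144 m (px 116,202), so they are decoys. The crop confirms the mid-size bottle in the slot is the one meant. Next I need the tray pose and the tool axes.

```bash
cat >> h.py <<'E'
from scipy.spatial.transform import Rotation as Ro
def go(x,y,zgrasp,s=None):
    """tool-axis shift in cm from measured pose so that grasp point is at x,y,zgrasp"""
    s=s or r.observe(); R=Ro.from_quat(s["tcp_rot"]).as_matrix()
    g=s["eef_pos"]+R[:,1]*.155
    print("t",s["clock"],"grasp pt",g.round(4),"gap",s["finger_gap"].round(4),"F",s["ft_force"].round(1),"tool z",R[:,2].round(3),"shift cm",(R.T@(np.array([x,y,zgrasp])-g)*100).round(2))
E
python3 - <<'E'
from meas import *
T=np.load("top0.npz");S=np.load("side0.npz")
for W in(T["W"],S["W"]):
    P=W.reshape(-1,3);P=P[(P[:,0]>.34)&(P[:,0]<.61)&(P[:,1]<-.13)&(P[:,1]>-.36)&(P[:,2]>.03)&(P[:,2]<.055)]
    print(len(P),P[:,2].max(),cv2.minAreaRect(P[:,:2].astype(np.float32)*1000))
s=r.observe();R=Ro.from_quat(s["tcp_rot"]).as_matrix();print(R.round(3),np.degrees(np.arctan2(R[1,2],R[0,2])))
c=cam("top")
# overlay check of crate/tray estimate
def box(c,x,y,a,L,Wd,z,im,col):
    a=np.radians(a);Rm=np.array([[np.cos(a),-np.sin(a)],[np.sin(a),np.cos(a)]])
    P=np.array([[L,Wd],[-L,Wd],[-L,-Wd],[L,-Wd]])/2@Rm.T+[x,y]
    cv2.polylines(im,[np.round(proj(c,np.c_[P,np.full(4,z)])).astype(int)],True,col,1)
im=c["img"].copy(); box(c,.5267,.2534,6.2,.255,.174,.11,im,(255,255,0)); box(c,.4935,-.244,7.5,.196,.106,.045,im,(255,255,0)); cv2.imwrite("pics/ov.png",im)
go(.5578,-.032,.23)
E
```

```text
583 0.049425023445161566 ((513.559814453125, -237.5416259765625), (196.62930297851562, 109.615966796875), 8.375570297241211)
460 0.048397642766752055 ((508.7616882324219, -237.8458709716797), (188.66294860839844, 115.74427032470703), 8.717048645019531)
[[ 0.931 -0.001 -0.366]
 [ 0.366  0.002  0.931]
 [-0.    -1.     0.002]] 111.46485144519264Traceback (most recent call last):
  File "<stdin>", line 14, in <module>
  File "h.py", line 22, in go
    print("t",s["clock"],"grasp pt",g.round(4),"gap",s["finger_gap"].round(4),"F",s["ft_force"].round(1),"tool z",R[:,2].round(3),"shift cm",(R.T@(np.array([x,y,zgrasp])-g)*100).round(2))
                                                     ^^^^^^^^^^^^^^^^^^^^^
AttributeError: 'float' object has no attribute 'round'
```

View pics/ov.png

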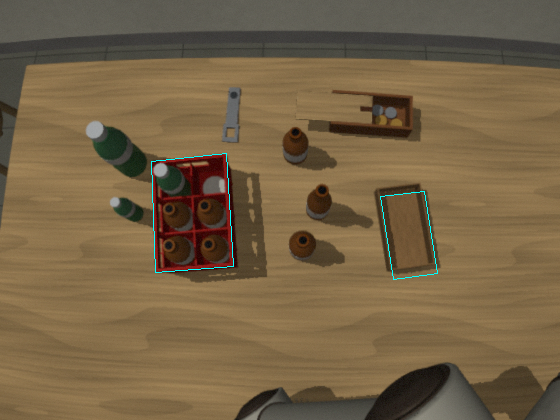

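The overlay matches the crate. The tray guess was off, so I use the fitted tray (.513,-.238, 8.4°). I turn the jaws onto world y so that tool x, y, z become world x, -z, y.

Call:
jog_arm(commands=[[0,0,0,0.15,8.5],[0,0,0,0.15,8.5],[0,0,0,0.075,8.5],[3,0,5,0,8.5],[3,0,5,0,8.5],[3,0,5,0,8.5],[3,0,5,0,8.5],[3,0,5,0,8.5]])

```text
clock: 1.15
eef_pos: [0.3794, -0.3299, 0.4047]
tcp_rot: [-0.707, 0.0, -0.0, 0.707]
ft_force: [0.2, -0.3, -0.6]
finger_gap: 0.085
```

Call:
jog_arm(commands=[[3,0,5,0,8.5],[3,0,5,0,8.5],[3,0,5,0,8.5],[3,0,5,0,8.5],[3,0,5,0,8.5],[2.9,0,5,0,8.5],[0,0,0,0,8.5],[0,0,0,0,8.5]])

```text
clock: 2.15
eef_pos: [0.5577, -0.0316, 0.4042]
tcp_rot: [0.707, -0.0, -0.001, -0.707]
ft_force: [-0.1, 0.7, 0.7]
finger_gap: 0.0848
```

```bash
sed -i 's/s\["finger_gap"\].round(4)/round(float(s["finger_gap"]),4)/' h.py; python3 -c "
from h import *
go(.5578,-.032,.178)"
```

```text
t 2.15 grasp pt [ 0.5575 -0.0316  0.2492] gap 0.0848 F [-0.1  0.7  0.7] tool z [-0.  1. -0.] shift cm [ 0.04  7.12 -0.04]
```

Call:
jog_arm(commands=[[0,3,0,0,8.5],[0,3,0,0,8.5],[0,1.1,0,0,8.5],[0,0,0,0,8.5],[0,0,0,0,1.5],[0,0,0,0,1.5],[0,0,0,0,1.5],[0,0,0,0,1.5]])

```text
clock: 3.15
eef_pos: [0.5582, -0.0315, 0.3345]
tcp_rot: [-0.707, -0.001, -0.001, 0.707]
ft_force: [0.8, 0.5, 2.2]
finger_gap: 0.0257
```

Call:
jog_arm(commands=[[0,0,0,0,1.5],[0,0,0,0,1.5],[0,0,0,0,1.5],[0,-1,0,0,1.5],[0,-2,0,0,1.5],[0,-2,0,0,1.5],[0,-2,0,0,1.5],[0,-1,0,0,1.5]])

```text
clock: 4.15
eef_pos: [0.5576, -0.0317, 0.4141]
tcp_rot: [-0.707, 0.0, 0.0, 0.707]
ft_force: [-0.5, 0.4, -2.0]
finger_gap: 0.0257
```

Run:
```python
from h import *
go(.4714,-.2438,.178+.003)
c=cam("side"); np.savez("s1.npz",W=cloud(c)); im=c["img"][100:300,180:420]
cv2.imwrite("pics/s1.png",cv2.resize(im,None,fx=2.5,fy=2.5))
```

```text
t 4.15 grasp pt [ 0.5576 -0.0317  0.2591] gap 0.0257 F [-0.5  0.4 -2. ] tool z [0.001 1.    0.   ] shift cm [ -8.6    7.8  -21.22]
```

View pics/s1.png

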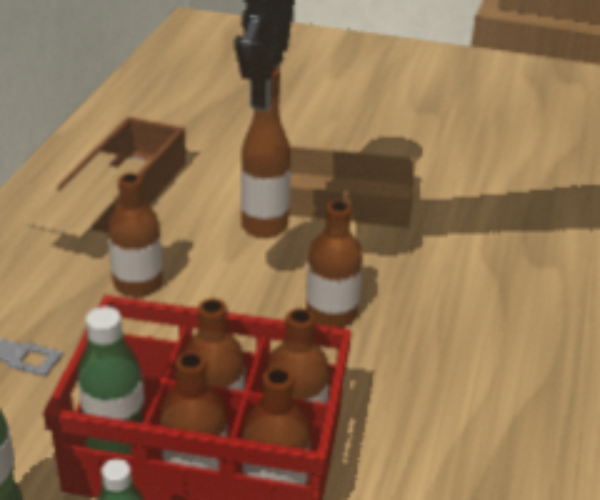

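The long-neck hangs upright in the gripper at crop px (265,190), about 80 mm up. I carry it to the tray.

Call:
jog_arm(commands=[[-0.6,0,-1.2,0,1.5],[-1.6,0,-4,0,1.5],[-1.6,0,-4,0,1.5],[-1.6,0,-4,0,1.5],[-1.6,0,-4,0,1.5],[-1.0,0,-2.8,0,1.5],[-0.6,0,-1.2,0,1.5],[0,0,0,0,1.5]])

```text
clock: 5.2
eef_pos: [0.4712, -0.2442, 0.413]
tcp_rot: [-0.707, 0.001, -0.0, 0.707]
ft_force: [-0.1, -0.7, -2.2]
finger_gap: 0.026
```

Call:
jog_arm(commands=[[0,2,0,0,1.5],[0,2,0,0,1.5],[0,1.5,0,0,1.5],[0,1,0,0,1.5],[0,0.4,0,0,1.5],[0,0.2,0,0,1.5],[0,0,0,0,1.5],[0,0,0,0,1.5]])

```text
clock: 6.2
eef_pos: [0.472, -0.2437, 0.3432]
tcp_rot: [0.707, 0.0, 0.0, -0.707]
ft_force: [-0.8, -0.6, -3.3]
finger_gap: 0.0256
```

Run:
```python
from h import *
go(.4714,-.2438,.1825)
c=cam("side"); cv2.imwrite("pics/s2.png",cv2.resize(c["img"][90:230,220:400],None,fx=3,fy=3))
```

```text
t 6.2 grasp pt [ 0.4721 -0.2437  0.1882] gap 0.0256 F [-0.8 -0.6 -3.3] tool z [ 0.  1. -0.] shift cm [-0.07  0.57 -0.01]
```

View pics/s2.png

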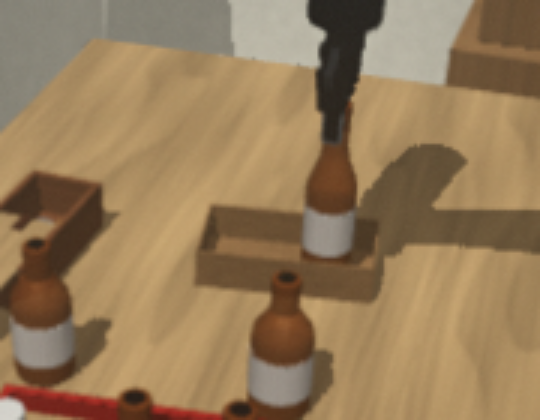

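The bottle is inside the right end of the tray (crop px 330,240), about 6 mm above the floor. I lower it slowly and watch the force.

Call:
jog_arm(commands=[[0,0.2,0,0,1.5],[0,0.15,0,0,1.5],[0,0.1,0,0,1.5],[0,0.05,0,0,1.5],[0,0,0,0,1.5]])

```text
clock: 6.88
eef_pos: [0.4719, -0.2436, 0.3377]
tcp_rot: [-0.707, 0.0, -0.0, 0.707]
ft_force: [0.6, -0.2, -2.6]
finger_gap: 0.0256
```

Call:
jog_arm(commands=[[0,0.1,0,0,1.5],[0,0,0,0,1.5]])

```text
clock: 7.12
eef_pos: [0.4721, -0.2437, 0.3375]
tcp_rot: [0.707, 0.0, 0.0, -0.707]
ft_force: [-1.3, 1.2, 2.8]
finger_gap: 0.0256
```

Contact felt (+2.8 N). Release, rise, then go to the PET bottle.

Call:
jog_arm(commands=[[0,0,0,0,5],[0,0,0,0,7],[0,0,0,0,7],[0,-1,0,0,7],[0,-3,0,0,8.5],[0,-4,0,0,8.5],[0,0,0,0,8.5]])

```text
clock: 8.0
eef_pos: [0.4725, -0.2439, 0.4211]
tcp_rot: [0.708, 0.003, 0.003, -0.706]
ft_force: [-0.4, 0.4, -0.1]
finger_gap: 0.0851
```

Call:
jog_arm(commands=[[1.3,0,5.5,0,8.5],[1.3,0,5.5,0,8.5],[1.3,0,5.5,0,8.5],[1.3,0,5.5,0,8.5],[1.3,0,5.5,0,8.5],[1.3,0,5.5,0,8.5],[1.3,0,5.5,0,8.5],[1.3,0,5.5,0,8.5]])

```text
clock: 9.0
eef_pos: [0.576, 0.1982, 0.4165]
tcp_rot: [0.707, -0.0, -0.0, -0.707]
ft_force: [0.5, -0.5, -0.2]
finger_gap: 0.0851
```

Call:
jog_arm(commands=[[1.3,0,5.5,0,8.5],[1,0,5.2,0,8.5],[0,0,0,0,8.5]])

```text
clock: 9.38
eef_pos: [0.599, 0.3068, 0.4147]
tcp_rot: [0.707, 0.001, -0.002, -0.707]
ft_force: [-0.8, -0.7, -0.6]
finger_gap: 0.0849
```

Run:
```python
from meas import *
go(.599,.3035,.184)
c=cam("side"); W=cloud(c).reshape(-1,3)
def neck(x,y,z0,z1,rad,R=.03):
    Q=W[(np.hypot(W[:,0]-x,W[:,1]-y)<R)&(W[:,2]>z0)&(W[:,2]<z1)]; print(len(Q),Q[:,2].max() if len(Q) else 0,circ(Q[:,:2],rad) if len(Q)>5 else '')
neck(.599,.3035,.165,.2,.015); neck(.472,-.244,.17,.206,.0135)
cv2.imwrite("pics/s3.png",cv2.resize(c["img"][90:310,180:380],None,fx=2.6,fy=2.6))
```

```text
t 9.375 grasp pt [0.5988 0.3066 0.2597] gap 0.0849 F [-0.8 -0.7 -0.6] tool z [-0.003  1.    -0.001] shift cm [ 0.04  7.57 -0.31]
247 0.19806371618236254 (array([0.59932356, 0.30166126]), np.float64(0.0024612119062744613))
109 0.20534383189806135 (array([ 0.47041384, -0.24557542]), np.float64(0.0022518875571513335))
```

View pics/s3.png

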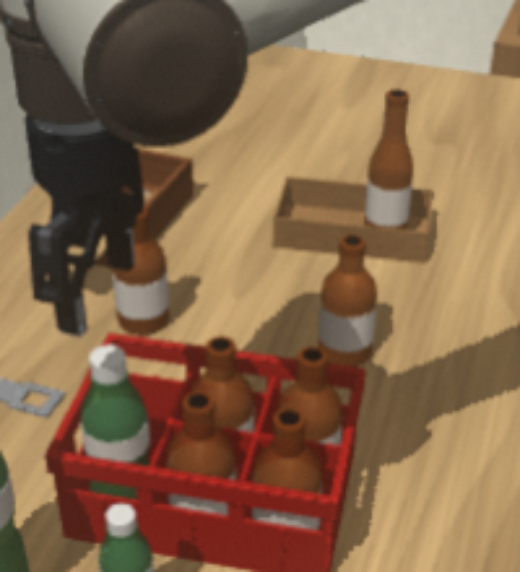

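The long-neck stands upright in the tray (crop px 390,160). The PET cap is at (108,362) under the gripper. Calibrated on the long-neck, the PET sits at (.600,.3036). I correct by -3 mm in y and descend.

Call:
jog_arm(commands=[[0.1,2,-0.3,0,8.5],[0,3,0,0,8.5],[0,2,0,0,8.5],[0,0.5,0,0,8.5],[0,0,0,0,8.5],[0,0,0,0,5],[0,0,0,0,1.8],[0,0,0,0,1.8]])

```text
clock: 10.42
eef_pos: [0.6, 0.3004, 0.3423]
tcp_rot: [-0.707, -0.0, -0.0, 0.707]
ft_force: [0.6, -1.1, 0.2]
finger_gap: 0.0316
```

Call:
jog_arm(commands=[[0,0,0,0,1.8],[0,0,0,0,1.8],[0,0,0,0,1.8]])

```text
clock: 10.8
eef_pos: [0.6002, 0.3006, 0.3424]
tcp_rot: [-0.707, -0.001, -0.0, 0.707]
ft_force: [0.5, 1.3, 3.7]
finger_gap: 0.0283
```

Call:
jog_arm(commands=[[0,-1,0,0,1.8],[0,-2,0,0,1.8],[0,-3,0,0,1.8],[0,-3,0,0,1.8],[0,-3,0,0,1.8],[0,-3,0,0,1.8],[0,-1,0,0,1.8],[0,0,0,0,1.8]])

```text
clock: 11.8
eef_pos: [0.5999, 0.3003, 0.5015]
tcp_rot: [-0.707, 0.0, 0.0, 0.707]
ft_force: [0.4, 0.6, 0.4]
finger_gap: 0.0283
```

Run:
```python
from meas import *
go(.5546,-.2316,.1874-.001+.16)
c=cam("side")
cv2.imwrite("pics/s4.png",cv2.resize(c["img"][60:310,180:380],None,fx=2.4,fy=2.4))
```

```text
t 11.8 grasp pt [0.5998 0.3003 0.3465] gap 0.0283 F [0.4 0.6 0.4] tool z [0. 1. 0.] shift cm [ -4.5   -0.   -53.19]
```

View pics/s4.png

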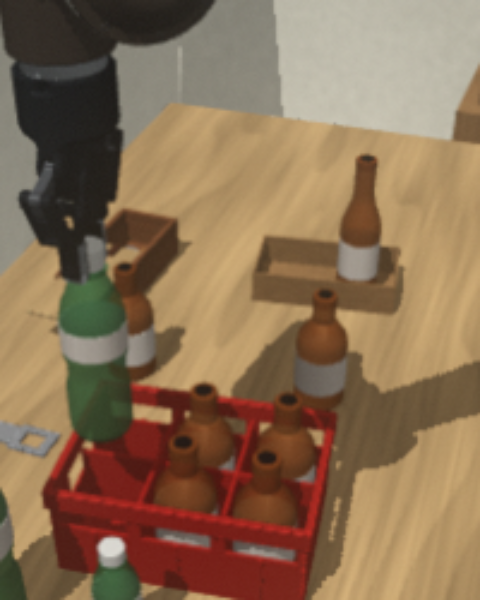

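The PET hangs clear of the crate (crop px 95,350), nearly vertical. I carry it to the free tray place.

Call:
jog_arm(commands=[[-0.2,0,-2.2,0,1.8],[-0.5,0,-5,0,1.8],[-0.5,0,-5.5,0,1.8],[-0.5,0,-5.5,0,1.8],[-0.5,0,-5.5,0,1.8],[-0.5,0,-5.5,0,1.8],[-0.5,0,-5.5,0,1.8],[-0.5,0,-5.5,0,1.8]])

```text
clock: 12.85
eef_pos: [0.5616, -0.1041, 0.5008]
tcp_rot: [0.707, -0.001, -0.0, -0.707]
ft_force: [0.2, -0.4, -0.5]
finger_gap: 0.028
```

Call:
jog_arm(commands=[[-0.5,0,-5.5,0,1.8],[-0.3,0,-5,0,1.8],[0,0,-2.5,0,1.8],[0,0,0,0,1.8],[0,3,0,0,1.8],[0,3,0,0,1.8],[0,2,0,0,1.8],[0,0,0,0,1.8]])

```text
clock: 13.85
eef_pos: [0.5542, -0.2309, 0.4196]
tcp_rot: [-0.707, 0.002, 0.002, 0.708]
ft_force: [-0.3, -0.3, 0.1]
finger_gap: 0.0284
```

Run:
```python
from meas import *
go(.5546,-.2316,.1864)
c=cam("side")
cv2.imwrite("pics/s5.png",cv2.resize(c["img"][60:240,220:380],None,fx=3,fy=3))
```

```text
t 13.85 grasp pt [ 0.5535 -0.2307  0.2646] gap 0.0284 F [-0.3 -0.3  0.1] tool z [-0.     1.     0.001] shift cm [ 0.15  7.82 -0.1 ]
```

View pics/s5.png

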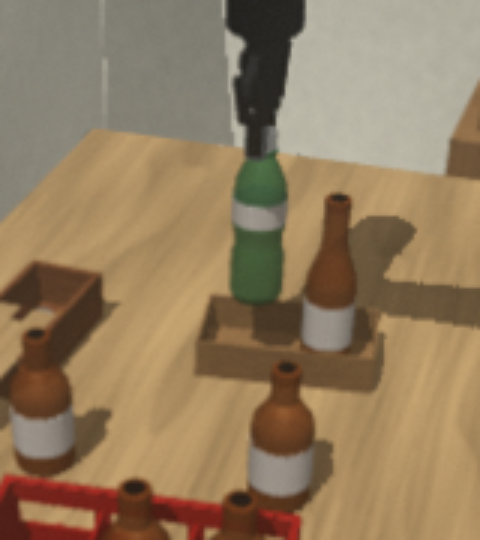

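The PET (crop px 258,230) hangs over the free half of the tray with a clear gap to the long-neck at (330,270). Lowering.

Call:
jog_arm(commands=[[0,2,0,0,1.8],[0,2,0,0,1.8],[0,2,0,0,1.8],[0,1,0,0,1.8],[0,0.3,0,0,1.8],[0,0.2,0,0,1.8],[0,0.1,0,0,1.8],[0,0,0,0,1.8]])

```text
clock: 14.9
eef_pos: [0.555, -0.2317, 0.3461]
tcp_rot: [0.707, 0.0, 0.0, -0.707]
ft_force: [0.0, -0.0, -0.6]
finger_gap: 0.0279
```

Call:
jog_arm(commands=[[0,0.1,0,0,1.8],[0,0.1,0,0,1.8],[0,0,0,0,1.8]])

```text
clock: 15.28
eef_pos: [0.5549, -0.2316, 0.3436]
tcp_rot: [-0.707, 0.0, 0.0, 0.707]
ft_force: [0.7, -0.4, 0.0]
finger_gap: 0.0283
```

Call:
jog_arm(commands=[[0,0.1,0,0,1.8],[0,0.05,0,0,1.8],[0,0,0,0,1.8]])

```text
clock: 15.65
eef_pos: [0.5549, -0.2317, 0.3421]
tcp_rot: [-0.707, 0.0, -0.0, 0.707]
ft_force: [0.4, -0.3, -1.3]
finger_gap: 0.0281
```

Call:
jog_arm(commands=[[0,0.05,0,0,1.8],[0,0.05,0,0,1.8],[0,0,0,0,1.8]])

```text
clock: 16.02
eef_pos: [0.555, -0.2316, 0.3415]
tcp_rot: [0.707, 0.0, 0.0, -0.707]
ft_force: [-0.1, 0.8, 0.9]
finger_gap: 0.0281
```

Call:
jog_arm(commands=[[0,0.05,0,0,1.8],[0,0,0,0,1.8],[0,0,0,0,3.5],[0,0,0,0,5],[0,0,0,0,6.5],[0,-1,0,0,6.5],[0,-3,0,0,6.5],[0,-4,0,0,6.5]])

```text
clock: 17.02
eef_pos: [0.5548, -0.2316, 0.4213]
tcp_rot: [-0.707, 0.001, 0.001, 0.707]
ft_force: [0.7, 0.0, 0.1]
finger_gap: 0.0653
```

Call:
jog_arm(commands=[[2,0,4,0,8.5],[3,0,5,0,8.5],[3,0,5,0,8.5],[3,0,5,0,8.5],[2.4,0,4,0,8.5],[1,0,2.5,0,8.5],[0,0,0,0,8.5],[0,0,0,0,8.5]])

```text
clock: 18.02
eef_pos: [0.6985, 0.0225, 0.4211]
tcp_rot: [0.707, -0.0, 0.0, -0.707]
ft_force: [-0.4, -0.1, -0.5]
finger_gap: 0.0852
```

Run:
```python
from meas import *
go(.699,.0235,.134)
c=cam("side"); W=cloud(c).reshape(-1,3)
def neck(n,x,y,z0,z1,rad,R=.03):
    Q=W[(np.hypot(W[:,0]-x,W[:,1]-y)<R)&(W[:,2]>z0)&(W[:,2]<z1)]; print(n,len(Q),Q[:,2].max() if len(Q) else 0,circ(Q[:,:2],rad) if len(Q)>5 else '')
neck('pet',.555,-.2316,.17,.2,.015); neck('L',.472,-.244,.17,.206,.0135);neck('A',.698,.023,.12,.155,.0135);neck('B',.462,.005,.12,.155,.0135)
cv2.imwrite("pics/s6.png",cv2.resize(c["img"][90:300,180:360],None,fx=2.8,fy=2.8))
```

```text
t 18.025 grasp pt [0.6985 0.0225 0.2661] gap 0.0852 F [-0.4 -0.1 -0.5] tool z [ 0.001  1.    -0.   ] shift cm [ 0.05 13.21  0.11]
pet 91 0.19491377237019367 (array([ 0.55326245, -0.22965054]), np.float64(0.0027692436089695694))
L 111 0.20507239909841918 (array([ 0.47060791, -0.24558527]), np.float64(0.0021112252783042377))
A 122 0.15165536502725666 (array([0.69893881, 0.02276396]), np.float64(0.00234834026581232))
B 129 0.15212682673557948 (array([0.46119579, 0.00408398]), np.float64(0.0021835471429264694))
```

View pics/s6.png

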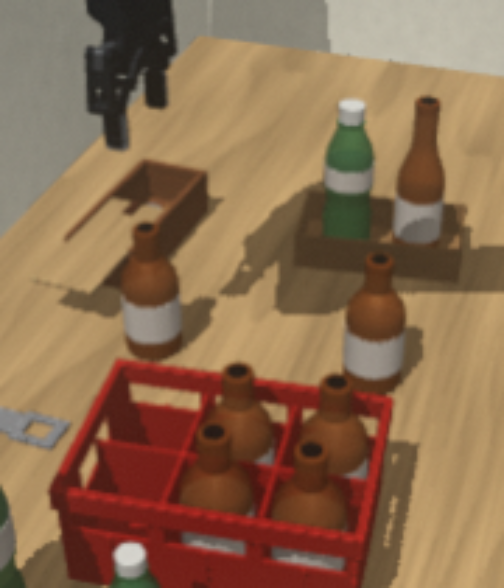

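PET and long-neck both stand in the tray (crop px 348,170 and 425,170). Stubby A comes out at (.7005,.0247) after bias correction. I descend on it and grip.

Call:
jog_arm(commands=[[0.2,3,0.2,0,8.5],[0,4,0,0,8.5],[0,4,0,0,8.5],[0,1.5,0,0,8.5],[0,0.4,0,0,8.5],[0,0,0,0,8.5],[0,0,0,0,5],[0,0,0,0,1.5]])

```text
clock: 19.08
eef_pos: [0.7011, 0.0254, 0.2929]
tcp_rot: [-0.707, -0.001, -0.001, 0.707]
ft_force: [0.4, -0.2, -0.1]
finger_gap: 0.0511
```

Call:
jog_arm(commands=[[0,0,0,0,1.5],[0,0,0,0,1.5],[0,0,0,0,1.5],[0,0,0,0,1.5],[0,-0.5,0,0,1.5],[0,0,0,0,1.5]])

```text
clock: 19.82
eef_pos: [0.7008, 0.0254, 0.2962]
tcp_rot: [-0.707, 0.0, 0.0, 0.707]
ft_force: [0.1, -0.7, -2.4]
finger_gap: 0.0258
```

Stubby A is held (2.4 N at 5 mm up). I take it to the far slot, (.604,.302).

Call:
jog_arm(commands=[[0,-2,0,0,1.5],[0,-4,0,0,1.5],[0,-4,0,0,1.5],[0,-3.5,0,0,1.5],[0,-1,0,0,1.5],[-1,0,2.2,0,1.5],[-1.7,0,5,0,1.5],[-1.8,0,5,0,1.5]])

```text
clock: 20.82
eef_pos: [0.6548, 0.1491, 0.4388]
tcp_rot: [0.707, -0.002, -0.001, -0.707]
ft_force: [-0.3, 1.5, -1.0]
finger_gap: 0.0256
```

Call:
jog_arm(commands=[[-1.8,0,5,0,1.5],[-1.7,0,5,0,1.5],[-1.2,0,4,0,1.5],[-0.5,0,1.5,0,1.5],[0,0,0,0,1.5],[0,0,0,0,1.5]])

```text
clock: 21.58
eef_pos: [0.6041, 0.3015, 0.441]
tcp_rot: [0.707, -0.001, -0.0, -0.707]
ft_force: [0.1, 0.0, -1.5]
finger_gap: 0.0255
```

Run:
```python
from meas import *
go(.604,.302,.1405)
c=cam("side"); t=cam("top")
a=cv2.resize(c["img"][130:320,180:340],None,fx=2.4,fy=2.4);b=cv2.resize(t["img"][120:280,130:290],None,fx=2.4,fy=2.4)
im=np.zeros((456,780,3),np.uint8); im[:a.shape[0],:a.shape[1]]=a; im[:b.shape[0],390:390+b.shape[1]]=b
cv2.imwrite("pics/s7.png",im)
```

```text
t 21.575 grasp pt [0.604  0.3014 0.286 ] gap 0.0255 F [ 0.1  0.  -1.5] tool z [ 0.001  1.    -0.001] shift cm [ 0.02 14.55  0.08]
```

View pics/s7.png

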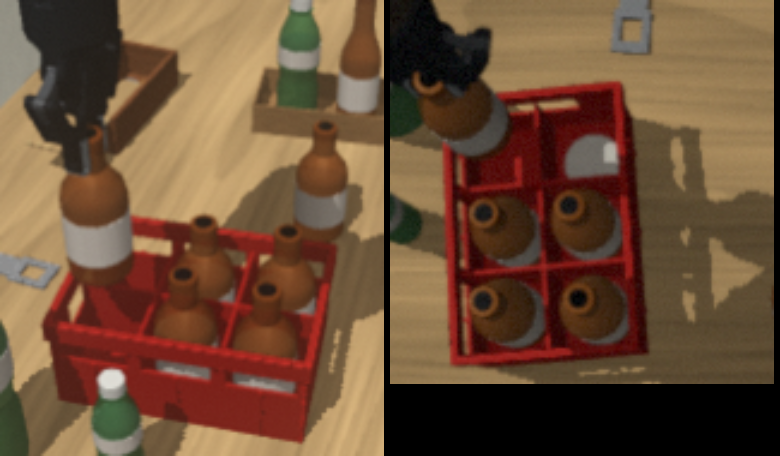

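Stubby A hangs above the far slot (side crop px 97,220), and the slot is empty. Lowering in stages.

Call:
jog_arm(commands=[[0,2,0,0,1.5],[0,2,0,0,1.5],[0,2,0,0,1.5],[0,2,0,0,1.5],[0,2,0,0,1.5],[0,0,0,0,1.5]])

```text
clock: 22.42
eef_pos: [0.6041, 0.301, 0.3398]
tcp_rot: [0.708, -0.002, -0.001, -0.706]
ft_force: [-0.2, -0.6, -1.6]
finger_gap: 0.0251
```

Call:
jog_arm(commands=[[0,2,0,0,1.5],[0,1.3,0,0,1.5],[0,0.5,0,0,1.5],[0,0.3,0,0,1.5],[0,0,0,0,1.5],[0,0,0,0,1.5]])

```text
clock: 23.18
eef_pos: [0.6041, 0.3025, 0.3013]
tcp_rot: [-0.707, -0.0, -0.0, 0.707]
ft_force: [0.0, 0.4, -2.0]
finger_gap: 0.0254
```

Call:
jog_arm(commands=[[0,0.2,0,0,1.5],[0,0.15,0,0,1.5],[0,0.1,0,0,1.5],[0,0.05,0,0,1.5],[0,0,0,0,1.5],[0,0,0,0,1.5]])

```text
clock: 23.92
eef_pos: [0.6041, 0.3023, 0.2963]
tcp_rot: [-0.707, -0.0, -0.0, 0.707]
ft_force: [-1.3, -0.9, 2.2]
finger_gap: 0.0256
```

Call:
jog_arm(commands=[[0,0.1,0,0,1.5],[0,0,0,0,1.5]])

```text
clock: 24.18
eef_pos: [0.6042, 0.3023, 0.2963]
tcp_rot: [-0.707, -0.001, -0.0, 0.707]
ft_force: [-1.7, -0.5, 6.2]
finger_gap: 0.0256
```

Firm contact (6 N) at the expected height. Release, rise, go to stubby B (.463,.006).

Call:
jog_arm(commands=[[0,0,0,0,3.5],[0,0,0,0,5],[0,0,0,0,5],[0,-1,0,0,5],[0,-3,0,0,5],[0,-4,0,0,5],[0,-4,0,0,5],[0,0,0,0,5]])

```text
clock: 25.18
eef_pos: [0.6044, 0.3024, 0.4204]
tcp_rot: [-0.705, -0.003, -0.003, 0.709]
ft_force: [-0.2, -1.1, 0.7]
finger_gap: 0.0499
```

Call:
jog_arm(commands=[[-1.5,0,-3.6,0,8.5],[-2.5,0,-5,0,8.5],[-2.5,0,-5,0,8.5],[-2.5,0,-5,0,8.5],[-2.5,0,-5,0,8.5],[-2.6,0,-6,0,8.5],[0,0,0,0,8.5],[0,0,0,0,8.5]])

```text
clock: 26.18
eef_pos: [0.4641, 0.0088, 0.4149]
tcp_rot: [-0.707, 0.0, -0.001, 0.707]
ft_force: [0.7, 1.2, -0.5]
finger_gap: 0.0855
```

Run:
```python
from meas import *
go(.4628,.006,.1365)
```

```text
t 26.175 grasp pt [0.4642 0.0089 0.2599] gap 0.0855 F [ 0.7  1.2 -0.5] tool z [0.001 1.    0.   ] shift cm [-0.14 12.34 -0.29]
```

Call:
jog_arm(commands=[[0,3,0,0,8.5],[0,4,0,0,8.5],[0,3,0,0,8.5],[0,1.8,0,0,8.5],[0,0.5,0,0,8.5],[0,0,0,0,8.5],[0,0,0,0,8.5]])

```text
clock: 27.05
eef_pos: [0.4646, 0.0094, 0.2925]
tcp_rot: [-0.707, -0.001, -0.0, 0.707]
ft_force: [0.4, 0.1, -0.2]
finger_gap: 0.0852
```

Call:
jog_arm(commands=[[0,0,0,0,5],[0,0,0,0,1.5],[0,0,0,0,1.5],[0,0,0,0,1.5],[0,0,0,0,1.5],[0,-0.5,0,0,1.5],[0,0,0,0,1.5]])

```text
clock: 27.92
eef_pos: [0.4641, 0.0091, 0.2968]
tcp_rot: [-0.707, 0.0, -0.0, 0.707]
ft_force: [-0.6, -0.5, -3.0]
finger_gap: 0.0254
```

Stubby B is held. I move forward first, then left, to the near slot (.613,.222).

Call:
jog_arm(commands=[[0,-2,0,0,1.5],[0,-4,0,0,1.5],[0,-5,0,0,1.5],[0,-3.5,0,0,1.5],[1,-1,0.5,0,1.5],[3.5,0,1.5,0,1.5],[4,0,2.5,0,1.5],[4,0,3,0,1.5]])

```text
clock: 28.92
eef_pos: [0.59, 0.0845, 0.4513]
tcp_rot: [-0.707, 0.001, -0.0, 0.707]
ft_force: [0.6, -0.2, -2.0]
finger_gap: 0.0257
```

Call:
jog_arm(commands=[[1.8,0,4,0,1.5],[0.6,0,4.3,0,1.5],[0,0,4,0,1.5],[0,0,1.5,0,1.5],[0,0,0,0,1.5],[0,0,0,0,1.5]])

```text
clock: 29.68
eef_pos: [0.6131, 0.221, 0.4517]
tcp_rot: [0.707, -0.001, 0.0, -0.707]
ft_force: [0.3, 0.2, -2.2]
finger_gap: 0.0258
```

Run:
```python
from meas import *
go(.613,.2217,.141)
c=cam("side"); t=cam("top")
a=cv2.resize(c["img"][130:320,180:340],None,fx=2.4,fy=2.4);b=cv2.resize(t["img"][120:280,130:290],None,fx=2.4,fy=2.4)
im=np.zeros((456,780,3),np.uint8); im[:a.shape[0],:a.shape[1]]=a; im[:b.shape[0],390:390+b.shape[1]]=b
cv2.imwrite("pics/s8.png",im)
```

```text
t 29.675 grasp pt [0.613  0.2209 0.2967] gap 0.0258 F [ 0.3  0.2 -2.2] tool z [ 0.001  1.    -0.   ] shift cm [ 0.   15.57  0.08]
```

View pics/s8.png

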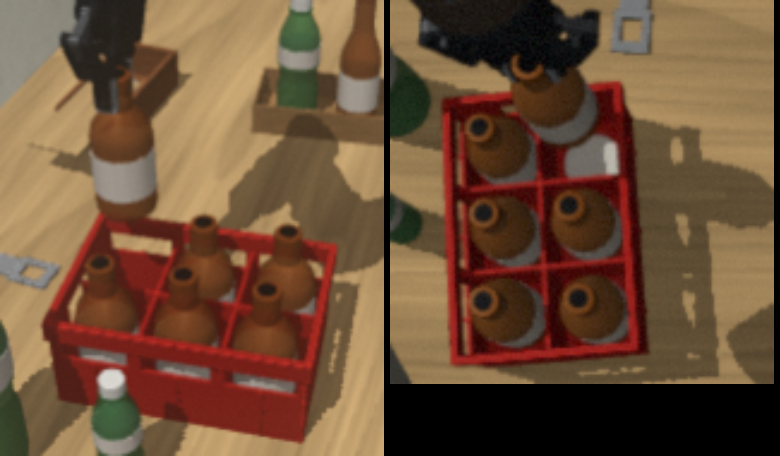

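Stubby A stands in the far slot (side crop px 105,305), and B hangs over the last free slot. Lowering.

Call:
jog_arm(commands=[[0,2,0,0,1.5],[0,2,0,0,1.5],[0,2,0,0,1.5],[0,2,0,0,1.5],[0,2,0,0,1.5],[0,1,0,0,1.5],[0,0,0,0,1.5]])

```text
clock: 30.65
eef_pos: [0.6132, 0.2214, 0.3413]
tcp_rot: [0.707, -0.001, -0.0, -0.707]
ft_force: [-1.0, -0.5, -1.0]
finger_gap: 0.0258
```

Call:
jog_arm(commands=[[0,2,0,0,1.5],[0,1.2,0,0,1.5],[0,0.5,0,0,1.5],[0,0.3,0,0,1.5],[0,0,0,0,1.5],[0,0,0,0,1.5]])

```text
clock: 31.4
eef_pos: [0.6133, 0.2221, 0.3023]
tcp_rot: [-0.707, -0.0, -0.0, 0.707]
ft_force: [0.1, 0.2, -1.5]
finger_gap: 0.0255
```

Call:
jog_arm(commands=[[0,0.2,0,0,1.5],[0,0.1,0,0,1.5],[0,0.1,0,0,1.5],[0,0.05,0,0,1.5],[0,0,0,0,1.5],[0,0,0,0,1.5]])

```text
clock: 32.15
eef_pos: [0.6131, 0.222, 0.2972]
tcp_rot: [-0.707, 0.0, -0.0, 0.707]
ft_force: [-0.1, 0.4, -2.1]
finger_gap: 0.0253
```

Call:
jog_arm(commands=[[0,0.1,0,0,1.5],[0,0.05,0,0,1.5],[0,0,0,0,1.5],[0,0,0,0,1.5]])

```text
clock: 32.65
eef_pos: [0.6132, 0.222, 0.2961]
tcp_rot: [-0.707, -0.0, -0.0, 0.707]
ft_force: [-0.1, 0.1, 0.2]
finger_gap: 0.0259
```

Call:
jog_arm(commands=[[0,0.05,0,0,1.5],[0,0.05,0,0,1.5],[0,0,0,0,1.5]])

```text
clock: 33.02
eef_pos: [0.6133, 0.2219, 0.296]
tcp_rot: [-0.707, -0.001, -0.0, 0.707]
ft_force: [-0.7, -1.1, 5.6]
finger_gap: 0.0258
```

Contact (5.6 N). Release and rise, then back off to see everything.

Call:
jog_arm(commands=[[0,0,0,0,3.5],[0,0,0,0,5],[0,0,0,0,5],[0,-1,0,0,5],[0,-3,0,0,5],[0,-4,0,0,5],[0,-4,0,0,5],[0,-3,0,0,5]])

```text
clock: 34.02
eef_pos: [0.613, 0.2219, 0.4478]
tcp_rot: [-0.707, -0.001, -0.001, 0.708]
ft_force: [0.7, -0.2, -0.4]
finger_gap: 0.0498
```

Call:
jog_arm(commands=[[0,0,-5,0,5],[0,0,-5,0,5],[0,0,-5,0,5],[0,0,-5,0,5],[0,0,0,0,5],[0,0,0,0,5],[0,0,0,0,5],[0,0,0,0,5]])

```text
clock: 35.02
eef_pos: [0.6131, 0.023, 0.4447]
tcp_rot: [-0.707, -0.0, 0.001, 0.707]
ft_force: [0.1, -0.4, 0.5]
finger_gap: 0.0504
```

Run:
```python
from meas import *
go(.6,.02,.27)
c=cam("side"); t=cam("top"); W=cloud(c).reshape(-1,3)
def neck(n,x,y,z0,z1,rad,R=.03):
    for w,Z in ((c,W),(t,cloud(t).reshape(-1,3))):
        Q=Z[(np.hypot(Z[:,0]-x,Z[:,1]-y)<R)&(Z[:,2]>z0)&(Z[:,2]<z1)]
        if len(Q)>5: print(n,len(Q),np.percentile(Q[:,2],97).round(4),circ(Q[:,:2],rad)[0].round(4))
neck('pet',.555,-.2316,.17,.2,.015); neck('L',.472,-.244,.17,.206,.0135)
for n,x,y in(('a',.604,.302),('b',.613,.222),('c1',.525,.29),('c2',.533,.2135),('c3',.447,.286),('c4',.451,.201)): neck(n,x,y,.125,.165,.0135)
a=cv2.resize(c["img"][90:320,180:380],None,fx=1.95,fy=1.95);b=cv2.resize(t["img"][90:290,100:440],None,fx=1.15,fy=1.15)
im=np.zeros((456,800,3),np.uint8); im[:a.shape[0],:a.shape[1]]=a; im[:b.shape[0],400:400+b.shape[1]]=b
cv2.imwrite("pics/s9.png",im)
```

```text
t 35.025 grasp pt [0.6131 0.023  0.2897] gap 0.0504 F [ 0.1 -0.4  0.5] tool z [-0.001  1.     0.   ] shift cm [-1.31  1.97 -0.3 ]
pet 91 0.1938 [ 0.5535 -0.2297]
pet 219 0.1949 [ 0.5543 -0.2276]
L 106 0.204 [ 0.4706 -0.2455]
L 201 0.2047 [ 0.4726 -0.2439]
a 191 0.1565 [0.6031 0.2985]
b 167 0.1565 [0.611  0.2169]
c1 195 0.1562 [0.5242 0.2887]
c2 169 0.1563 [0.5321 0.2114]
c3 197 0.156 [0.4452 0.284 ]
c4 172 0.1564 [0.4491 0.1994]
```

View pics/s9.png

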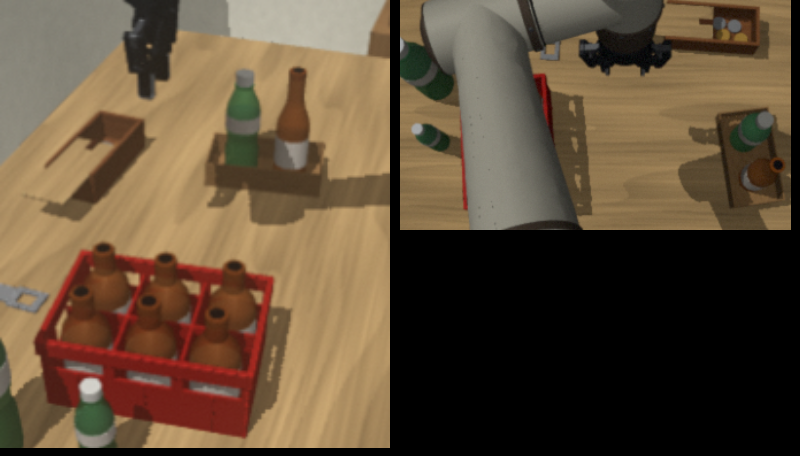

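All six stubbies stand in the crate with tops at 0.156 m. The PET and long-neck stand in the tray with tops at about 0.194 and 0.204 m. The gripper is free. Handing in.

```bash
python3 -c "
from rig import r
print(r.close_job())"
```

```text
the job is handed in; nothing more can be done
None
```

I moved the long-neck and the mid-size PET bottle from the crate into the tray, and stood both loose stubbies in the two empty crate slots. The large (0.249 m) and small (0.144 m) green bottles outside the crate were decoys, so I left them alone. The job was handed in at about 35 s of the 102 s limit, and handing in reports no verdict.

**Last checks (side camera, top camera for the tray):**
- **Crate:** all six stubby tops read 0.156–0.157 m, which puts them on the slot floor within the 2 mm calibration, and they looked upright in the picture. The four already there did not move.
- **Tray:** the PET top reads 0.194–0.195 m and the long-neck top 0.204–0.205 m. Both stand upright inside the walls.
- **Gripper:** it was empty, about 8 cm or more above the bottle tops and clear of everything.

**What disagreed or was not seen:**
- My first estimate of the tray position was about 2 cm off. I replaced it with the fitted one before placing anything.
- The two cameras differ by about 2 mm, mostly in y.
- The arm hid the crate from the top camera in the final view, so the crate check rests on the side camera alone.
- The PET set-down gave only a weak contact reading (about 1 N), so for that one I relied on the height as well.

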